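Check the slanting probe guide with the gauge rod that fits

TASK

Three look-alike gauge rods lie in the rack, differing only in the thickness of their steel shaft: take the one of middle thickness (the thickest that still goes into the orange guide tube) and slide it down the slanting tube until its collar stops on the mouth. Draw it right out again and hold it level, with its tip about a hand's breadth (10 cm) above the middle of the small white reading plate. Finish while still holding it there in the gripper, steady; leave the other two rods and everything else on the bench where they are.

Things in the scene. Friction and masses are not known exactly. Their poses are not given: they have to be found in the camera images.
- gauge_rack: fixed grey base (150 x 176 x 8 mm) with two white cross rails (8 mm thick, top at 47 mm, at x = -68 and -10 mm) carrying the rod handles; places at y = -62, 0, +62 mm with 7 mm high teeth beside the handles. Origin on the worktop under the stored rods' collar faces; x along the rods to their tips. Stored rods lie level, axis 55 mm up; 50 mm of handle between the rails is free to grip
- gauge_thin: gauge rod with a shaft of 7 mm diameter, too thin; otherwise the same as gauge_middle. Which rod lies in which of the three places varies
- gauge_middle: correct rod, 100 g: steel shaft 12 mm dia., 80 mm long, four black rings, last 7 mm tapered to 8 mm; collar 34 mm dia., 6 mm thick; blue flat-sided handle 66 long, 12 wide (y), 16 mm high (z). Origin on the axis at the collar's tip-side face; x along the shaft (tip at +80 mm), collar x -6 to 0, handle x -72 to -6, its middle at -39 mm; z up as stored
- gauge_thick: gauge rod with a shaft of 18 mm diameter, too thick for the tube; otherwise the same as gauge_middle
- gauge_middle_tip (a point): centre of the tip end of the correct rod, on its axis 80 mm from the collar face
- probe_guide: fixed stand of the guide tube: grey base plate 125 (x) x 90 (y) x 10 mm, two upright aluminium cheeks to 61 mm height. Origin on the worktop; x horizontal, the direction in which the tube slants down; z up. The mouth of the tube lies at x = -50 mm, z = 90 mm
- guide_tube: fixed orange tube, bore 15 mm, flaring over the last 10 mm to 23 mm at the mouth (outside 33 mm), 85 mm deep inside, closed below. Origin: centre of the mouth plane; x along the bore inwards, 35 degrees below level, away from the robot; y level. When a rod is fully in, its collar lies on the rim: its origin is at this origin and the x axes agree
- reading_plate: fixed square plate, 66 x 66 x 10 mm, black frame with white top. Origin at the centre of its underside on the worktop
- reading_centre (a point): middle of the white top of the reading plate, 10 mm above the worktop
- lab_timer: bystander: pale lab timer, 66 x 66 x 18 mm, left of the work. Origin at its underside
- vial_white: bystander: small white-capped vial, 30 mm across, 68 mm high, at the right front. Origin at its underside
- empty_rack: bystander: low empty navy tube rack, 78 x 88 x 51 mm, behind the gauge rack. Origin at its underside
- blue_top: bystander: small bottle with blue cap, 44 mm across, 85 mm high, at the back left. Origin at its underside
- vial_amber: bystander: amber vial with black cap, 32 mm across, 62 mm high, at the back left. Origin at its underside
- vial_blue: bystander: small blue-capped vial, 24 mm across, 52 mm high, at the left. Origin at its underside

How it is judged:
By the outcome, as a careful person would: the job done as asked, in the order asked, and still so for the second after the job is handed in, while the arm keeps its last pose, push and grip.
It also fails if it takes over 54 s, if anything falls off the work surface, if the arm or the gripper's body presses on something with over 40 N, if the wrist force passes 120 N, or if a joint passes its speed limit or range.

ROBOT

A 6-joint arm with a two-finger parallel gripper is mounted at the origin on a cart in front of the work surface, level with it; the furniture and walls round the work are solid. World frame = base frame: x ahead of the robot, y to its left, z up, the work surface at z = 0. Lengths are in m, angles in rad, forces in N, time in s.
With the tool pointing down it reaches from about 0.375 to 0.975 m from the base axis. Payload 3.8 kg.
Tool frame: the origin (TCP) lies midway between the tips of the shut fingers; the grasp point (between the pads) lies 19 mm behind it; z points along the fingers, y is the direction in which the jaws open and shut (so a half turn about z gives the same grasp; the last joint's range is limited). The gripper opens to 85 mm and grips with 20 to 120 N. Pads are 22 mm wide; open, the fingers measure 114 mm over their backs; the gripper's body (76 mm by 85 mm) begins 54 mm behind the grasp point. The pads swing forward as they close: fully open they stand 13 mm farther back than shut.
Start: joints at [-1.344, 0.264, 1.604, -0, 1.274, -0.037], TCP at [0.176, -0.652, 0.231] pointing down, gripper open.
Joint ranges: [-2.63, 2.63], [-0.94, 2.18], [0.31, 2.57], [-1.31, 4.45], [0, 2.66], [-2.55, 2.55]. Speed limits (rad/s): [2.57, 2.57, 3.14, 3.14, 3.14, 3.14].

INTERFACE

Orientations are given as a rotation vector (axis times angle).
In Python, from workcell import bot gives the robot as it stands.
- The arm moves only by the shell command python3 -m inch 'ROWS' [FORCE]. ROWS is JSON, a list of rows, each an object of numbers: "dx", "dy", "dz": the shift along the tool's x, y, z in m; "ax", "ay", "az": the turn, a rotation vector about the tool's x, y, z in degrees; "fingers": the opening, from -1 (shut) to 1 (fully open). A call has 1 to 20 rows; each row is the pose to reach, as a shift and turn from the pose measured when the call began, along the tool's axes at that moment; what a row does not reach only later rows make up. A row lasts 1/8 s, in which the tool goes at most 62.5 mm and 10.7 degrees, less where a joint would pass 70% of its speed; a pose out of reach is approached as far as the arm can. A call with a gripper value outside its range is refused whole. The fingers move at their own pace and stop on an object; FORCE is the grip in N (left out, the last holds). Time passes only in rows, so rows that repeat a pose let the fingers close. It gives the time, the measured TCP pose, the force and the opening at its end, in the units of the state.
- bot.read_state(): the state, without advancing time (a new reading comes with each control period).
- bot.read_camera(name): name is "scene" or "side" or "wrist"; returns (picture, depth): 480x640x3 uint8, blue, green, red; 480x640 float32, m along the optical axis (not along the pixel's ray), 0 where there is no reading.
- bot.get_calibration(name): a dict with "intrinsics" (3x3 intrinsics, pixels), "distortion" ([k1, k2, p1, p2, k3] as OpenCV has them; the pictures are not rectified), "view" (4x4, takes a point from world to camera coordinates). Camera axes: x right, y down, z forward; pixel columns grow to the right and rows downward; lengths in m; the calibration is good to about 2 mm. A picture is of the moment at which its call begins: read the wrist's pose just before it. get_calibration takes no time and is no camera call; for the wrist camera it gives the pose at the moment of the call.
- bot.finish_job(): hands the job in, once; it reports no verdict.
Trained networks look in the newest picture that a camera, given by its name, has taken for a name from the list of things; names that differ only in an ending like _2 or _b are one class to them, and where a whole thing is asked for, a point or a joint stands for the part that bears it (a point fixed in the world has none). Each returns a list of dicts, best first, with "p" (0 to 1); they miss things now and then, are a little off and sometimes report something else, mostly with a low value. They report only what shows in the picture. A call takes as long as a camera call.
- bot.masks_of(camera, thing): "region" (480x640 bool, what is visible of it) and "box" ([left, top, right, bottom] in pixels, round what is visible of it).
The state is a dict: "time": time; "q": joint angles; "joint_vel": joint speeds; "joint_torque": joint torques, N m; "tool_pos": TCP position; "tcp_rot": TCP orientation; "wrist_force": force on the tool from outside, world axes, zero at the start; "torque": the same for the moment, N m; "width": opening from 0.0 (shut) to 1.0 (fully open).
Only numpy, scipy, OpenCV 4.12 (cv2) and the standard library are available. Lean on these libraries where they do the work, as an engineer would, in place of code of your own. Each camera call takes 0.05 s, during which the arm holds its last target. There are 200 camera calls.

## Working session

There is one attempt and no reset: what is moved stays moved. The work goes in short steps, Python scripts to look and compute and a shell command to move; the robot and the scene stay as the last step left them, time stands still between calls to the robot, and variables do not carry over. Pictures are saved under pics/ and viewed, about 8 in all and at most 12, crops included, and the job is handed in when it is done.

```bash
mkdir -p pics; ls
python3 - <<'E'
from workcell import bot
import cv2,numpy as np
s=bot.read_state();print({k:np.round(v,3).tolist() for k,v in s.items()})
ims=[]
for c in("scene","side"):
    im,d=bot.read_camera(c);ims.append(im)
    np.savez(f"pics/{c}0.npz",im=im,d=d)
    k=bot.get_calibration(c);print(c,np.round(k["intrinsics"],1).tolist(),k["distortion"],np.round(k["view"],3).tolist())
    for t in("gauge_rack","gauge_middle","gauge_thin","gauge_thick","guide_tube","probe_guide","reading_plate"):
        print(c,t,[(round(float(m["p"]),2),np.round(m["box"]).tolist()) for m in bot.masks_of(c,t)[:3]])
cv2.imwrite("pics/a.png",ims[0]);cv2.imwrite("pics/b.png",ims[1])
E
```

```text
pics
{'time': 0.0, 'q': [-1.344, 0.265, 1.605, 0.0, 1.274, -0.037], 'joint_vel': [0.0, 0.0, 0.001, -0.001, 0.001, 0.0], 'joint_torque': [-0.001, -51.511, -36.731, -0.0, 0.013, -0.0], 'tool_pos': [0.176, -0.651, 0.23], 'tcp_rot': [-3.112, -0.413, 0.0], 'wrist_force': [0.059, 0.07, 0.367], 'torque': [0.049, -0.01, 0.012], 'width': 0.999}
scene [[567.9, 0.0, 307.9], [0.0, 567.9, 236.6], [0.0, 0.0, 1.0]] [0.04261117 0.         0.         0.         0.        ] [[-0.646, -0.764, -0.006, 0.289], [-0.349, 0.302, -0.887, 0.307], [0.679, -0.571, -0.461, 1.16], [0.0, 0.0, 0.0, 1.0]]
scene gauge_rack [(0.91, [311.0, 238.0, 361.0, 283.0])]
scene gauge_middle [(0.46, [327.0, 231.0, 362.0, 252.0])]
scene gauge_thin []
scene gauge_thick [(0.79, [313.0, 236.0, 355.0, 262.0]), (0.26, [289.0, 218.0, 327.0, 252.0])]
scene guide_tube [(0.75, [269.0, 247.0, 286.0, 267.0])]
scene probe_guide [(0.77, [247.0, 247.0, 295.0, 290.0]), (0.74, [315.0, 239.0, 354.0, 260.0]), (0.38, [207.0, 310.0, 216.0, 335.0])]
scene reading_plate [(0.59, [276.0, 289.0, 310.0, 309.0])]
side [[454.8, 0.0, 318.6], [0.0, 454.8, 235.4], [0.0, 0.0, 1.0]] [-0.02730542  0.          0.          0.          0.        ] [[0.978, -0.207, 0.01, -0.559], [-0.116, -0.586, -0.802, 0.085], [0.172, 0.783, -0.597, 0.996], [0.0, 0.0, 0.0, 1.0]]
side gauge_rack [(0.83, [276.0, 275.0, 357.0, 320.0])]
side gauge_middle [(0.86, [281.0, 281.0, 351.0, 301.0])]
side gauge_thin [(0.66, [317.0, 181.0, 329.0, 208.0]), (0.6, [283.0, 303.0, 364.0, 325.0])]
side gauge_thick [(0.87, [271.0, 258.0, 346.0, 279.0]), (0.49, [315.0, 184.0, 329.0, 209.0])]
side guide_tube [(0.78, [299.0, 208.0, 332.0, 222.0])]
side probe_guide [(0.6, [300.0, 202.0, 352.0, 249.0])]
side reading_plate [(0.79, [252.0, 228.0, 285.0, 248.0])]
```

Run:
```python
import cv2,numpy as np
b=cv2.imread("pics/b.png")[160:360,220:420];a=cv2.imread("pics/a.png")[190:350,190:400]
b=cv2.resize(b,(600,600),interpolation=cv2.INTER_CUBIC);cv2.imwrite("pics/b_crop.png",b)
```

```text
(no output)
```

View pics/b_crop.png

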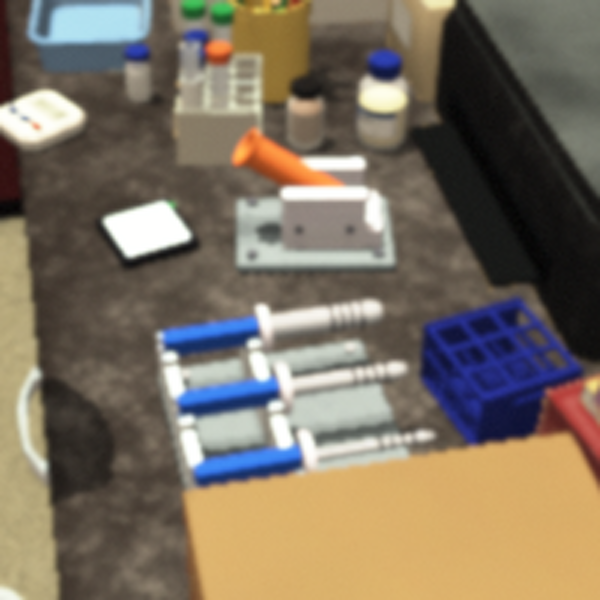

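The view from the side shows, from far to near, the thick rod (collar at about 307,268), the middle rod (about 315,287) and the thin rod (about 322,309). The tube mouth is at about (302,209) and the plate centre at about (269,236). Next I'll work out where these are in the world.

```bash
cat > h.py <<'E'
from workcell import bot
import cv2,numpy as np
def world(cam,px,depth,cal=None):
    """pixels (N,2) + axial depths -> world points"""
    c=cal or bot.get_calibration(cam)
    u=cv2.undistortPoints(np.float64(px).reshape(-1,1,2),c["intrinsics"],np.float64(c["distortion"])).reshape(-1,2)
    p=np.c_[u,np.ones(len(u))]*np.reshape(depth,(-1,1))
    V=np.linalg.inv(c["view"]);return p@V[:3,:3].T+V[:3,3]
def cloud(cam,mask,d,cal=None):
    m=mask&(d>0);v,u=np.nonzero(m);return world(cam,np.c_[u,v],d[m],cal)
def ray_at_z(cam,px,z,cal=None):
    c=cal or bot.get_calibration(cam);o=np.linalg.inv(c["view"])[:3,3]
    w=world(cam,px,np.ones(len(np.reshape(px,(-1,2)))),c)-o
    return o+w*((z-o[2])/w[:,2:3])
E
python3 - <<'E'
from h import *
for cam in("side","scene"):
    im,d=bot.read_camera(cam)
    for t in("gauge_middle","gauge_thick","gauge_thin","gauge_rack","guide_tube","probe_guide","reading_plate"):
        for m in bot.masks_of(cam,t)[:2]:
            if m["p"]<.4: continue
            P=cloud(cam,m["region"],d)
            if len(P)<5: continue
            med=np.median(P,0);P=P[np.linalg.norm(P-med,axis=1)<.15]
            q=P-P.mean(0);ax=np.linalg.svd(q,full_matrices=0)[2][0]
            print(cam,t,round(float(m["p"]),2),len(P),np.round(P.mean(0),3),"lo",np.round(np.percentile(P,2,axis=0),3),"hi",np.round(np.percentile(P,98,axis=0),3),"ax",np.round(ax*np.sign(ax[0]),2))
a=cv2.imread("pics/a.png")[200:360,190:400];cv2.imwrite("pics/a_crop.png",cv2.resize(a,None,fx=3.6,fy=3.6,interpolation=cv2.INTER_CUBIC))
E
```

```text
side gauge_middle 0.7 613 [ 0.514 -0.216  0.06 ] lo [ 0.45  -0.228  0.049] hi [ 0.592 -0.207  0.071] ax [ 1.    0.04 -0.01]
side gauge_thick 0.61 625 [ 0.52  -0.155  0.06 ] lo [ 0.449 -0.166  0.049] hi [ 0.594 -0.145  0.069] ax [ 1.    0.06 -0.01]
side gauge_thin 0.66 410 [ 0.5   -0.279  0.061] lo [ 0.451 -0.287  0.052] hi [ 0.586 -0.271  0.071] ax [ 1.    0.05 -0.01]
side gauge_rack 0.92 1772 [ 0.516 -0.188  0.016] lo [ 0.445 -0.252  0.006] hi [ 0.591 -0.128  0.053] ax [ 0.97  0.19 -0.17]
side guide_tube 0.67 338 [0.561 0.014 0.074] lo [ 0.53  -0.002  0.001] hi [0.598 0.1   0.099] ax [ 0.46  0.56 -0.69]
side probe_guide 0.85 1806 [ 0.582 -0.003  0.034] lo [ 0.528 -0.038  0.003] hi [0.643 0.054 0.092] ax [ 0.88 -0.4  -0.26]
side reading_plate 0.87 478 [0.456 0.034 0.01 ] lo [0.423 0.003 0.004] hi [0.489 0.07  0.013] ax [0.02 1.   0.03]
scene gauge_thick 0.8 247 [ 0.515 -0.145  0.059] lo [ 0.45  -0.157  0.05 ] hi [ 0.588 -0.136  0.068] ax [1.   0.06 0.01]
scene gauge_thin 0.51 94 [ 0.536 -0.27   0.059] lo [ 0.504 -0.287  0.052] hi [ 0.593 -0.257  0.071] ax [ 0.98 -0.1  -0.17]
scene gauge_rack 0.9 916 [ 0.503 -0.157  0.019] lo [ 0.443 -0.247  0.002] hi [ 0.589 -0.122  0.05 ] ax [ 0.97 -0.2  -0.13]
scene guide_tube 0.53 173 [0.551 0.023 0.079] lo [0.526 0.008 0.054] hi [0.597 0.037 0.1  ] ax [ 0.85 -0.03 -0.52]
scene probe_guide 0.7 1146 [0.572 0.026 0.03 ] lo [ 0.525 -0.015  0.004] hi [0.642 0.063 0.094] ax [ 0.96  0.2  -0.21]
scene reading_plate 0.84 417 [0.452 0.046 0.009] lo [0.419 0.01  0.003] hi [0.486 0.078 0.013] ax [0.56 0.83 0.  ]
```

View pics/a.png

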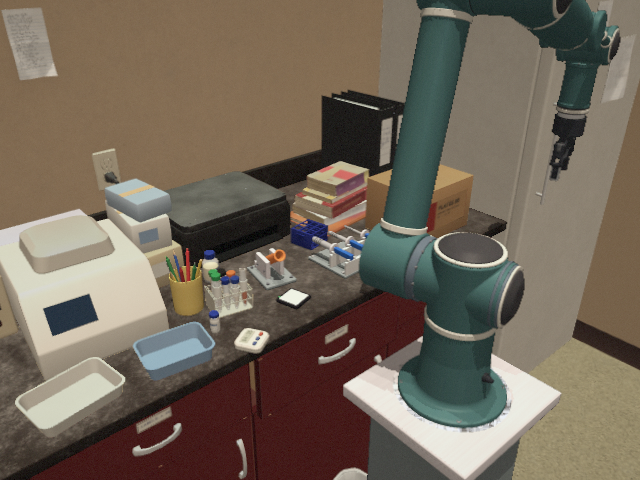

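The scene view shows the cardboard box at about (420,195), right of the rack. The tube stand is at about (270,268) and the plate at about (294,298). I'll check the box height and the free space, then work out the approach.

```bash
cat >> h.py <<'E'
from scipy.spatial.transform import Rotation as Ro
def pose(yaw,pitch,p):
    """tool: x along the rod (yaw, tip pitched down by pitch), z down, origin p"""
    return Ro.from_euler("zyx",[yaw,pitch,np.pi]),np.float64(p)
def delta(R,p):
    s=bot.read_state();R0=Ro.from_rotvec(s["tcp_rot"])
    d=R0.inv().apply(p-s["tool_pos"]);a=(R0.inv()*R).as_rotvec(degrees=True)
    print("d",np.round(d,4),"a",np.round(a,2),"t",round(s["time"],2))
E
python3 - <<'E'
from h import *
for c in("side","scene"):
    im,d=np.load(f"pics/{c}0.npz").values()
    P=cloud(c,d>0,d)
    for y0,y1,x0,x1 in[(-.7,-.33,.3,.5),(-.7,-.33,.5,1),(-.33,.1,.62,.75),(-.33,.1,.75,1),(-.1,.15,.3,.7),(.12,.3,.3,.8)]:
        q=P[(P[:,1]>y0)&(P[:,1]<y1)&(P[:,0]>x0)&(P[:,0]<x1)&(P[:,2]>.02)&(P[:,2]<.5)]
        if len(q)>20:print(c,(y0,y1,x0,x1),len(q),np.round(np.percentile(q,1,axis=0),3),np.round(np.percentile(q,99,axis=0),3))
s=bot.read_state();R0=Ro.from_rotvec(s["tcp_rot"]);T=np.linalg.inv(bot.get_calibration("wrist")["view"])
print("cam in tool",np.round(R0.inv().apply(T[:3,3]-s["tool_pos"]),3),np.round(R0.inv().as_matrix()@T[:3,:3],2).tolist())
print(pose(0,0,[0,0,0])[0].as_matrix().round(2).tolist())
delta(*pose(0.02,0,[.45,-.215,.26]))
E
```

```text
side (-0.7, -0.33, 0.3, 0.5) 10849 [ 0.367 -0.626  0.029] [ 0.499 -0.388  0.173]
side (-0.7, -0.33, 0.5, 1) 46358 [ 0.503 -0.684  0.03 ] [ 0.832 -0.34   0.314]
side (-0.33, 0.1, 0.62, 0.75) 5895 [ 0.627 -0.328  0.024] [0.749 0.094 0.15 ]
side (-0.33, 0.1, 0.75, 1) 12097 [ 0.752 -0.32   0.029] [0.997 0.094 0.151]
side (-0.1, 0.15, 0.3, 0.7) 2193 [ 0.498 -0.079  0.021] [0.699 0.149 0.102]
side (0.12, 0.3, 0.3, 0.8) 5269 [0.472 0.123 0.022] [0.798 0.296 0.237]
scene (-0.7, -0.33, 0.3, 0.5) 2126 [ 0.425 -0.647  0.022] [ 0.493 -0.447  0.172]
scene (-0.7, -0.33, 0.5, 1) 7617 [ 0.532 -0.695  0.026] [ 0.995 -0.336  0.316]
scene (-0.33, 0.1, 0.62, 0.75) 4997 [ 0.632 -0.325  0.023] [0.749 0.097 0.147]
scene (-0.33, 0.1, 0.75, 1) 3741 [ 0.75  -0.311  0.026] [0.996 0.096 0.15 ]
scene (-0.1, 0.15, 0.3, 0.7) 914 [ 0.498 -0.086  0.021] [0.7   0.149 0.103]
scene (0.12, 0.3, 0.3, 0.8) 7377 [0.469 0.126 0.022] [0.795 0.297 0.236]
cam in tool [ 0.082  0.    -0.143] [[-0.0, -0.95, -0.32], [1.0, -0.0, 0.0], [-0.0, -0.32, 0.95]]
[[1.0, 0.0, 0.0], [0.0, -1.0, -0.0], [0.0, 0.0, -1.0]]
d [ 0.3784 -0.3501 -0.0287] a [ 0.   -0.   16.26] t 1.6
```

```bash
python3 -m inch '[{"dx":0.03,"dy":-0.02,"dz":-0.06,"fingers":1},{"dx":0.07,"dy":-0.055,"dz":-0.08,"az":4,"fingers":1},{"dx":0.12,"dy":-0.095,"dz":-0.08,"az":8,"fingers":1},{"dx":0.165,"dy":-0.135,"dz":-0.08,"az":12,"fingers":1},{"dx":0.21,"dy":-0.17,"dz":-0.08,"az":16,"fingers":1},{"dx":0.255,"dy":-0.21,"dz":-0.08,"az":16,"fingers":1},{"dx":0.305,"dy":-0.25,"dz":-0.08,"az":16,"fingers":1},{"dx":0.35,"dy":-0.285,"dz":-0.07,"az":16,"fingers":1},{"dx":0.39,"dy":-0.32,"dz":-0.06,"az":16.3,"fingers":1},{"dx":0.417,"dy":-0.34,"dz":-0.05,"az":16.3,"fingers":1},{"dx":0.417,"dy":-0.34,"dz":-0.05,"az":16.3,"fingers":1},{"dx":0.417,"dy":-0.34,"dz":-0.05,"az":16.3,"fingers":1}]' 40
python3 - <<'E'
from h import *
s=bot.read_state();cal=bot.get_calibration("wrist");im,d=bot.read_camera("wrist");cv2.imwrite("pics/w1.png",im)
np.savez("pics/w1.npz",im=im,d=d)
print(s["q"].round(3),s["tool_pos"].round(4),cal["intrinsics"][0][0])
for t in("gauge_middle","gauge_thick","gauge_thin"):
    for m in bot.masks_of("wrist",t)[:3]:
        P=cloud("wrist",m["region"],d,cal)
        if len(P)<20: continue
        x=P[:,0];h=P[(P[:,2]>.055)&(P[:,2]<.075)]
        row=[]
        for x0 in(.45,.465,.48,.495,.52,.53,.545):
            k=P[(abs(x-x0)<.004)&(P[:,2]>.05)]
            if len(k)>5: row.append((x0,round(k[:,1].min(),4),round(k[:,1].max(),4),round(np.median(k[:,2]),4)))
        print(t,round(float(m["p"]),2),np.round(m["box"]),np.round([np.percentile(x,1),np.percentile(x,99)],4),row)
E
```

```text
[-1.344  0.264  1.604  0.     1.274 -0.037] [ 0.176  -0.6516  0.2313] 342.7305959365348invalid input at $[0]: expected keys dx, dy, dz, ax, ay, az, fingers
```

View pics/w1.png

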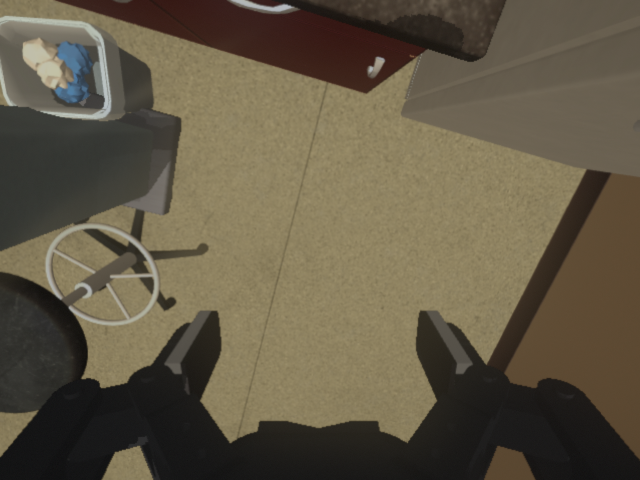

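The call was refused because every row needs all seven keys. The arm did not move, and the picture shows only the floor and the open fingers. I'll resend it.

```bash
python3 -m inch '[{"dx":0.03,"dy":-0.02,"dz":-0.06,"ax":0,"ay":0,"az":0,"fingers":1},{"dx":0.07,"dy":-0.055,"dz":-0.08,"ax":0,"ay":0,"az":4,"fingers":1},{"dx":0.12,"dy":-0.095,"dz":-0.08,"ax":0,"ay":0,"az":8,"fingers":1},{"dx":0.165,"dy":-0.135,"dz":-0.08,"ax":0,"ay":0,"az":12,"fingers":1},{"dx":0.21,"dy":-0.17,"dz":-0.08,"ax":0,"ay":0,"az":16,"fingers":1},{"dx":0.255,"dy":-0.21,"dz":-0.08,"ax":0,"ay":0,"az":16,"fingers":1},{"dx":0.305,"dy":-0.25,"dz":-0.08,"ax":0,"ay":0,"az":16,"fingers":1},{"dx":0.35,"dy":-0.285,"dz":-0.07,"ax":0,"ay":0,"az":16,"fingers":1},{"dx":0.39,"dy":-0.32,"dz":-0.06,"ax":0,"ay":0,"az":16.3,"fingers":1},{"dx":0.417,"dy":-0.34,"dz":-0.05,"ax":0,"ay":0,"az":16.3,"fingers":1},{"dx":0.417,"dy":-0.34,"dz":-0.05,"ax":0,"ay":0,"az":16.3,"fingers":1},{"dx":0.417,"dy":-0.34,"dz":-0.05,"ax":0,"ay":0,"az":16.3,"fingers":1}]' 40
cat > look.py <<'E'
import sys
from h import *
s=bot.read_state();cal=bot.get_calibration("wrist");im,d=bot.read_camera("wrist");cv2.imwrite(f"pics/{sys.argv[1]}.png",im)
np.savez(f"pics/{sys.argv[1]}.npz",im=im,d=d,V=cal["view"])
print(s["q"].round(3),s["tool_pos"].round(4),Ro.from_rotvec(s["tcp_rot"]).as_euler("zyx",degrees=True).round(2))
for t in sys.argv[2:]:
    for m in bot.masks_of("wrist",t)[:3]:
        P=cloud("wrist",m["region"],d,cal)
        if len(P)<20: continue
        x=P[:,0];row=[]
        for x0 in(.45,.465,.48,.495,.525,.54,.555):
            k=P[(abs(x-x0)<.003)&(P[:,2]>.057)]
            if len(k)>5: row.append((x0,round(k[:,1].min(),4),round(k[:,1].max(),4),round(np.median(k[:,2]),4)))
        print(t,round(float(m["p"]),2),np.round(m["box"]),np.round([np.percentile(x,1),np.percentile(x,99)],4),row)
E
python3 look.py w2 gauge_middle gauge_thick gauge_thin
```

```text
time: 3.3
tool_pos: [0.4898, -0.2151, 0.2815]
tcp_rot: [3.141, -0.032, -0.0]
wrist_force: [-0.1, 0.2, -0.4]
width: 1.003
[-4.600e-01 -3.100e-02  1.839e+00 -1.000e-03  1.334e+00  1.131e+00] [ 0.4898 -0.2151  0.2815] [ 1.1600e+00 -1.0000e-02  1.7996e+02]
gauge_middle 0.94 [302. 102. 330. 245.] [0.4507 0.5973] [(0.45, np.float64(-0.2205), np.float64(-0.2093), np.float64(0.0629)), (0.465, np.float64(-0.2208), np.float64(-0.2097), np.float64(0.063)), (0.48, np.float64(-0.2199), np.float64(-0.2089), np.float64(0.063)), (0.495, np.float64(-0.2191), np.float64(-0.2083), np.float64(0.0631)), (0.525, np.float64(-0.2175), np.float64(-0.208), np.float64(0.0601)), (0.54, np.float64(-0.2178), np.float64(-0.2073), np.float64(0.0606)), (0.555, np.float64(-0.2161), np.float64(-0.2058), np.float64(0.0604))]
gauge_thick 0.7 [241. 101. 273. 248.] [0.4497 0.5965] [(0.45, np.float64(-0.1606), np.float64(-0.1488), np.float64(0.063)), (0.465, np.float64(-0.1599), np.float64(-0.1481), np.float64(0.0627)), (0.48, np.float64(-0.1595), np.float64(-0.1479), np.float64(0.063)), (0.495, np.float64(-0.159), np.floa
[... 154 characters left out ...]
np.float64(0.0629)), (0.555, np.float64(-0.1595), np.float64(-0.1427), np.float64(0.0629))]
gauge_thick 0.44 [  0. 265.  28. 312.] [-0.1138  0.4077] []
gauge_thin 0.71 [360.  94. 390. 240.] [0.4518 0.5973] [(0.45, np.float64(-0.2829), np.float64(-0.2717), np.float64(0.0626)), (0.465, np.float64(-0.2826), np.float64(-0.2708), np.float64(0.0632)), (0.48, np.float64(-0.2818), np.float64(-0.2702), np.float64(0.0629)), (0.495, np.float64(-0.2812), np.float64(-0.2697), np.float64(0.0631)), (0.525, np.float64(-0.2767), np.float64(-0.2713), np.float64(0.0583)), (0.54, np.float64(-0.2773), np.float64(-0.2709), np.float64(0.0585)), (0.555, np.float64(-0.2769), np.float64(-0.2705), np.float64(0.0583))]
```

View pics/w2.png

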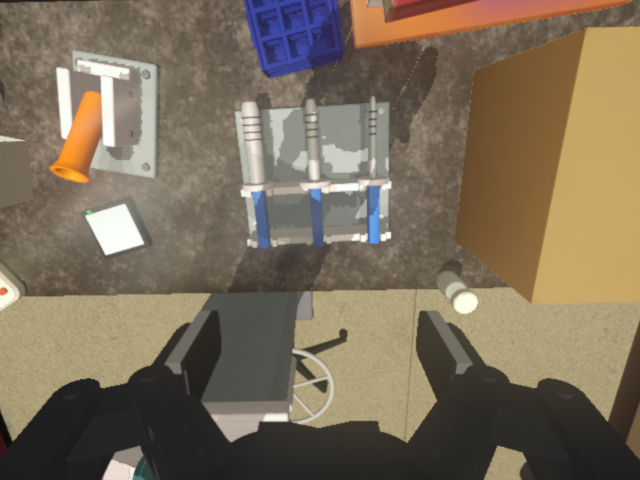

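The wrist view shows the three rods with the middle one in the centre. Its collar is at (316,185), with the tip at (311,100). The measured shaft widths are about 17, 10.5 and 6 mm, so the middle place holds gauge_middle. The handle axis is at y ≈ -0.214 with a yaw of about 2°, and the handle middle is at x ≈ 0.4785. I'll go down with the fingers half open so they clear the neighbouring rods.

```bash
python3 -m inch '[{"dx":-0.0113,"dy":-0.0013,"dz":0.05,"ax":0,"ay":0,"az":-0.8,"fingers":0},{"dx":-0.0113,"dy":-0.0013,"dz":0.10,"ax":0,"ay":0,"az":-0.8,"fingers":0},{"dx":-0.0113,"dy":-0.0013,"dz":0.13,"ax":0,"ay":0,"az":-0.8,"fingers":0},{"dx":-0.0113,"dy":-0.0013,"dz":0.13,"ax":0,"ay":0,"az":-0.8,"fingers":0}]' 40
python3 - <<'E'
from h import *
delta(*pose(.034,0,[.4785,-.214,.036]))
E
```

```text
time: 4.0
tool_pos: [0.4758, -0.2139, 0.1492]
tcp_rot: [-3.139, 0.015, 0.007]
wrist_force: [0.5, -0.7, 0.1]
width: 0.497
d [0.0032 0.0003 0.1131] a [-0.11  0.27  1.38] t 4.0
```

Run:
```python
from h import *
# tube + plate from the stored w2 wrist picture, by colour
z=np.load("pics/w2.npz");im,d,V=z["im"],z["d"],z["V"]
cal=dict(bot.get_calibration("wrist"));cal["view"]=V
hsv=cv2.cvtColor(im,cv2.COLOR_BGR2HSV)
m=cv2.inRange(hsv,(5,170,120),(18,255,255))>0;m[:80]=0;m[200:]=0;m[:,150:]=0
P=cloud("wrist",m,d,cal);P=P[(P[:,2]>.03)&(P[:,2]<.12)]
print(len(P),P.min(0).round(3),P.max(0).round(3))
import scipy.optimize as so
# cylinder r=16.5mm, fixed 35deg slope: unknown yaw, lateral, height
def res(v,P=P):
    yaw,y0,z0=v;a=np.array([np.cos(yaw)*np.cos(.6109),np.sin(yaw)*np.cos(.6109),-np.sin(.6109)])
    q=P-np.array([.56,y0,z0]);return np.linalg.norm(np.cross(q,a),axis=1)-.0165
r=so.least_squares(res,[0.1,.02,.07],loss="soft_l1",f_scale=.002);print(r.x.round(4),np.std(res(r.x)).round(4))
m2=cv2.inRange(hsv,(0,0,190),(180,60,255))>0;m2[:200]=0;m2[255:]=0;m2[:,:80]=0;m2[:,160:]=0
p=cloud("wrist",m2,d,cal);u=np.argwhere(m2)[:,::-1]
print("plate",len(p),p.mean(0).round(4),((p.min(0)+p.max(0))/2).round(4),ray_at_z("wrist",u.astype(float),.01,cal).mean(0).round(4))
```

```text
1776 [0.526 0.001 0.049] [0.61  0.038 0.104]
[-0.1272  0.0174  0.0666] 0.0025
plate 1812 [0.4569 0.0401 0.01  ] [0.4561 0.0405 0.0097] [0.4569 0.04   0.01  ]
```

My pose helper used extrinsic angles, so the yaw sign was flipped. I'll fix that before going further.

```bash
sed -i 's/from_euler("zyx"/from_euler("ZYX"/' h.py; sed -i 's/as_euler("zyx"/as_euler("ZYX"/' look.py
python3 - <<'E'
from h import *
delta(*pose(.034,0,[.4785,-.214,.036]))
E
```

```text
d [0.0032 0.0003 0.1131] a [-0.12  0.27 -2.51] t 4.0
```

```bash
python3 -m inch '[{"dx":0.003,"dy":0.0003,"dz":0.05,"ax":0,"ay":0.2,"az":-2.5,"fingers":0},{"dx":0.003,"dy":0.0003,"dz":0.09,"ax":0,"ay":0.2,"az":-2.5,"fingers":0},{"dx":0.003,"dy":0.0003,"dz":0.113,"ax":0,"ay":0.2,"az":-2.5,"fingers":0},{"dx":0.003,"dy":0.0003,"dz":0.113,"ax":0,"ay":0.2,"az":-2.5,"fingers":0},{"dx":0.003,"dy":0.0003,"dz":0.113,"ax":0,"ay":0.2,"az":-2.5,"fingers":-1},{"dx":0.003,"dy":0.0003,"dz":0.113,"ax":0,"ay":0.2,"az":-2.5,"fingers":-1},{"dx":0.003,"dy":0.0003,"dz":0.113,"ax":0,"ay":0.2,"az":-2.5,"fingers":-1},{"dx":0.003,"dy":0.0003,"dz":0.113,"ax":0,"ay":0.2,"az":-2.5,"fingers":-1},{"dx":0.003,"dy":0.0003,"dz":0.113,"ax":0,"ay":0.2,"az":-2.5,"fingers":-1}]' 60
python3 - <<'E'
from h import *
delta(*pose(.034,0,[.4785,-.214,.036]))
E
```

```text
time: 5.12
tool_pos: [0.4803, -0.2151, 0.0387]
tcp_rot: [3.141, 0.053, 0.004]
wrist_force: [0.1, -0.6, 6.0]
width: 0.126
d [-0.0017 -0.0012  0.0027] a [ 0.01 -0.16 -0.01] t 5.12
```

```bash
python3 -m inch '[{"dx":0,"dy":0,"dz":-0.02,"ax":0,"ay":0,"az":0,"fingers":-1},{"dx":0,"dy":0,"dz":-0.06,"ax":0,"ay":0,"az":0,"fingers":-1},{"dx":0,"dy":0,"dz":-0.11,"ax":0,"ay":0,"az":0,"fingers":-1},{"dx":-0.01,"dy":-0.03,"dz":-0.15,"ax":0,"ay":0,"az":0,"fingers":-1},{"dx":-0.02,"dy":-0.08,"dz":-0.18,"ax":0,"ay":0,"az":4,"fingers":-1},{"dx":-0.03,"dy":-0.12,"dz":-0.2,"ax":0,"ay":0,"az":9,"fingers":-1},{"dx":-0.03,"dy":-0.145,"dz":-0.2,"ax":0,"ay":0,"az":9,"fingers":-1},{"dx":-0.03,"dy":-0.145,"dz":-0.2,"ax":0,"ay":0,"az":9,"fingers":-1},{"dx":-0.03,"dy":-0.145,"dz":-0.2,"ax":0,"ay":0,"az":9,"fingers":-1}]' 60
python3 look.py w3 gauge_middle guide_tube
python3 - <<'E'
from h import *
import scipy.optimize as so
z=np.load("pics/w3.npz");im,d,V=z["im"],z["d"],z["V"]
cal=dict(bot.get_calibration("wrist"));cal["view"]=V
s=bot.read_state();R0=Ro.from_rotvec(s["tcp_rot"]);p0=s["tool_pos"]
hsv=cv2.cvtColor(im,cv2.COLOR_BGR2HSV)
m=cv2.inRange(hsv,(5,170,100),(18,255,255))>0;m[:,320:]=0
P=cloud("wrist",m,d,cal);P=P[(P[:,2]>.03)&(P[:,2]<.12)&(P[:,1]>-.03)&(P[:,1]<.07)]
print(len(P),P.min(0).round(3),P.max(0).round(3))
def ax(yaw,sl=.6109):return np.array([np.cos(yaw)*np.cos(sl),np.sin(yaw)*np.cos(sl),-np.sin(sl)])
def res(v):
    q=P-np.array([.56,v[1],v[2]]);return np.linalg.norm(np.cross(q,ax(v[0],v[3])),axis=1)-.0165
r=so.least_squares(res,[-0.1,.02,.067,.61],loss="soft_l1",f_scale=.001);v=r.x
a=ax(v[0],v[3]);t=(P-[.56,v[1],v[2]])@a
print("yaw,y,z,slope",v.round(4),"res",np.std(res(v)).round(4),"mouth by extent",(np.array([.56,v[1],v[2]])+a*np.percentile(t,.5)).round(4),"by z=.09",(np.array([.56,v[1],v[2]])+a*(.09-v[2])/a[2]).round(4))
# rod in tool frame
ms=bot.masks_of("wrist","gauge_middle")
if ms:
    T=R0.inv().apply(cloud("wrist",ms[0]["region"],d,cal)-p0);print("p",ms[0]["p"],T.min(0).round(4),T.max(0).round(4))
    for x0 in np.arange(-.03,.13,.012):
        k=T[abs(T[:,0]-x0)<.003]
        if len(k)>4:print(round(x0,3),len(k),np.percentile(k[:,1],[3,97]).round(4),np.percentile(k[:,2],[5,50]).round(4))
E
```

```text
time: 6.25
tool_pos: [0.4447, -0.0716, 0.2386]
tcp_rot: [3.135, -0.193, 0.005]
wrist_force: [0.5, -0.3, -1.5]
width: 0.129
[-0.215 -0.18   2.052 -0.     1.267  1.479] [ 0.4447 -0.0716  0.2386] [-7.0300e+00 -1.7000e-01  1.7998e+02]
gauge_middle 0.68 [278.   1. 365. 406.] [0.4157 0.5611] [(0.45, np.float64(-0.0786), np.float64(-0.0675), np.float64(0.2632)), (0.465, np.float64(-0.0807), np.float64(-0.0688), np.float64(0.2631)), (0.48, np.float64(-0.0933), np.float64(-0.0604), np.float64(0.2683)), (0.495, np.float64(-0.0846), np.float64(-0.0722), np.float64(0.2603)), (0.525, np.float64(-0.0886), np.float64(-0.076), np.float64(0.2604)), (0.54, np.float64(-0.0904), np.float64(-0.0777), np.float64(0.2604)), (0.555, np.float64(-0.0918), np.float64(-0.0796), np.float64(0.2602))]
guide_tube 0.89 [168.  35. 217. 146.] [0.5273 0.6089] [(0.525, np.float64(0.0098), np.float64(0.0267), np.float64(0.08)), (0.54, np.float64(0.0068), np.float64(0.0371), np.float64(0.0929)), (0.555, np.float64(0.0048), np.float64(0.0277), np.float64(0.0879))]
2040 [0.526 0.002 0.05 ] [0.61  0.037 0.104]
yaw,y,z,slope [-0.0876  0.0169  0.0669  0.6417] res 0.0035 mouth by extent [0.5309 0.0195 0.0887] by z=.09 [0.5292 0.0196 0.09  ]
p 0.68 [-0.3326 -0.0505 -0.0353] [0.1968 0.0522 0.8021]
-0.03 241 [-0.0056  0.006 ] [-0.0258 -0.0251]
-0.018 328 [-0.0054  0.0055] [-0.0261 -0.0251]
-0.006 311 [-0.0045  0.0053] [-0.026  -0.0251]
0.006 354 [-0.0048  0.0052] [-0.0259 -0.025 ]
0.018 427 [-0.0054  0.0058] [-0.026 -0.025]
0.03 215 [-0.0053  0.0057] [-0.0259 -0.0249]
0.042 1644 [-0.0138  0.0142] [-0.0317 -0.0223]
0.054 517 [-0.0053  0.0059] [-0.0235 -0.022 ]
0.066 563 [-0.0054  0.0057] [-0.0235 -0.022 ]
0.078 638 [-0.0053  0.0055] [-0.0235 -0.022 ]
0.09 696 [-0.0055  0.0056] [-0.0236 -0.0221]
0.102 783 [-0.0056  0.0057] [-0.0235 -0.022 ]
0.114 681 [-0.0049  0.0049] [-0.0232 -0.0215]
```

View pics/w3.png

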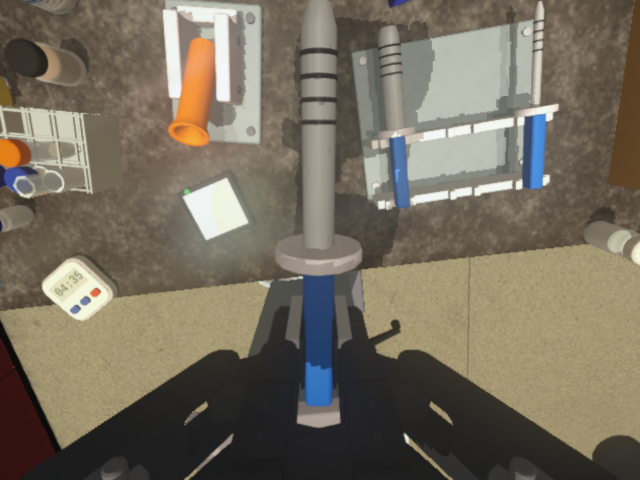

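The rod is held straight: its axis is at tool y ≈ 0 and z ≈ -17 mm, with the collar at (318,252) in the picture. The tube flares towards its mouth at (190,132), so my cylinder fit with one fixed radius was wrong. I'll refit with the radius free and check the yaw against the stand's base plate.

```bash
cat > fit.py <<'E'
from h import *
import scipy.optimize as so
def ax(yaw,sl=.6109):return np.array([np.cos(yaw)*np.cos(sl),np.sin(yaw)*np.cos(sl),-np.sin(sl)])
for n in("w2","w3"):
    z=np.load(f"pics/{n}.npz");im,d,V=z["im"],z["d"],z["V"]
    cal=dict(bot.get_calibration("wrist"));cal["view"]=V
    hsv=cv2.cvtColor(im,cv2.COLOR_BGR2HSV)
    m=cv2.inRange(hsv,(5,170,100),(18,255,255))>0
    m=cv2.erode(m.astype(np.uint8),np.ones((3,3)))>0
    P=cloud("wrist",m,d,cal);P=P[(P[:,2]>.03)&(P[:,2]<.12)&(P[:,1]>-.03)&(P[:,1]<.07)&(P[:,0]<.65)]
    O=np.array([.527,.02,.09])
    def res(v,Q):
        q=Q-np.array([.57,v[1],v[2]]);return np.linalg.norm(np.cross(q,ax(v[0])),axis=1)-v[3]
    Q=P[((P-O)@ax(-.1))>.025]
    v=so.least_squares(res,[-.1,.015,.06,.012],args=(Q,),loss="soft_l1",f_scale=.001).x
    c=np.array([.57,v[1],v[2]]);a=ax(v[0]);t=(P-c)@a;r=np.linalg.norm(np.cross(P-c,a),axis=1)
    print(n,len(Q),"yaw,y,z,r",v.round(4),"rms",np.std(res(v,Q)).round(4),"t range",np.percentile(t,[.5,2,98]).round(4),"at z=.09",(c+a*(.09-v[2])/a[2]).round(4))
    b=np.arange(-.055,.05,.01);print([(round(x,3),*np.percentile(r[abs(t-x)<.005],[5,50,95]).round(3)) for x in b if (abs(t-x)<.005).sum()>5])
    # base plate
    W=cloud("wrist",d>0,d,cal);W=W[(W[:,2]>.007)&(W[:,2]<.0135)&(W[:,0]>.5)&(W[:,0]<.68)&(W[:,1]>-.06)&(W[:,1]<.09)]
    rc=cv2.minAreaRect(np.float32(W[:,:2]*1000));print("base",len(W),np.round(rc[0],1),np.round(rc[1],1),round(rc[2],2))
    # reading plate white
    m2=(cv2.inRange(hsv,(0,0,170),(180,60,255))>0);p=cloud("wrist",m2,d,cal)
    p=p[(abs(p[:,2]-.01)<.004)&(abs(p[:,0]-.457)<.045)&(abs(p[:,1]-.04)<.045)]
    rc=cv2.minAreaRect(np.float32(p[:,:2]*1000));print("plate",len(p),np.round(rc[0],1),np.round(rc[1],1),round(rc[2],1))
E
python3 fit.py
python3 - <<'E'
from h import *
z=np.load("pics/w3.npz");im,d,V=z["im"],z["d"],z["V"]
cal=dict(bot.get_calibration("wrist"));cal["view"]=V
s=bot.read_state();R0=Ro.from_rotvec(s["tcp_rot"])
T=R0.inv().apply(cloud("wrist",d>0,d,cal)-s["tool_pos"])
T=T[(abs(T[:,1])<.02)&(T[:,2]<0)&(T[:,2]>-.04)]
print("tip",T[:,0].max().round(4)); k=T[(T[:,2]<-.028)&(abs(T[:,1])<.008)&(T[:,0]>.02)];print("collar x",np.percentile(k[:,0],[1,99]).round(4))
E
```

```text
w2 829 yaw,y,z,r [-0.1776  0.015   0.0663  0.011 ] rms 0.0007 t range [-0.044  -0.0435  0.0389] at z=.09 [0.5367 0.0209 0.09  ]
[(np.float64(-0.045), np.float64(0.011), np.float64(0.013), np.float64(0.015)), (np.float64(-0.035), np.float64(0.01), np.float64(0.011), np.float64(0.013)), (np.float64(-0.025), np.float64(0.01), np.float64(0.011), np.float64(0.012)), (np.float64(-0.015), np.float64(0.01), np.float64(0.011), np.float64(0.012)), (np.float64(-0.005), np.float64(0.01), np.float64(0.011), np.float64(0.012)), (np.float64(0.005), np.float64(0.01), np.float64(0.011), np.float64(0.012)), (np.float64(0.015), np.float64(0.01), np.float64(0.011), np.float64(0.012)), (np.float64(0.025), np.float64(0.01), np.float64(0.011), np.float64(0.012)), (np.float64(0.035), np.float64(0.01), np.float64(0.011), np.float64(0.012)), (np.float64(0.045), np.float64(0.01), np.float64(0.011), np.float64(0.011))]
base 3932 [588.1  11.8] [ 90.6 124.5] 79.68
plate 1849 [456.   40.7] [55.2 56.9] 15.2
w3 735 yaw,y,z,r [-0.1697  0.0157  0.0644  0.0126] rms 0.0006 t range [-0.0452 -0.0449  0.0369] at z=.09 [0.534  0.0219 0.09  ]
[(np.float64(-0.045), np.float64(0.009), np.float64(0.013), np.float64(0.016)), (np.float64(-0.035), np.float64(0.007), np.float64(0.012), np.float64(0.014)), (np.float64(-0.025), np.float64(0.012), np.float64(0.013), np.float64(0.014)), (np.float64(-0.015), np.float64(0.012), np.float64(0.013), np.float64(0.013)), (np.float64(-0.005), np.float64(0.012), np.float64(0.013), np.float64(0.014)), (np.float64(0.005), np.float64(0.012), np.float64(0.012), np.float64(0.013)), (np.float64(0.025), np.float64(0.012), np.float64(0.013), np.float64(0.013)), (np.float64(0.035), np.float64(0.012), np.float64(0.013), np.float64(0.013))]
base 4806 [588.2  11.7] [ 90.5 124.5] 79.36
plate 2397 [456.   40.8] [55.  55.8] 15.0
tip 0.1192
collar x [0.0334 0.0396]
```

The base plate fit is clean: 124.5 × 90.5 mm, centred on (588.1, 11.8) mm, yaw -10.5°, which agrees with the tube fit at about -10°. I'll check where the mouth lies along x against the top rim.

Run:
```python
from h import *
import scipy.optimize as so
yaw=-.182;a=np.array([np.cos(yaw)*.8192,np.sin(yaw)*.8192,-.5736]);l=np.array([-np.sin(yaw),np.cos(yaw),0]);u=np.cross(a,l)
M=np.array([.5389,.0209,.09])
print("u",u.round(3))
for n in("w2","w3"):
    z=np.load(f"pics/{n}.npz");im,d,V=z["im"],z["d"],z["V"]
    cal=dict(bot.get_calibration("wrist"));cal["view"]=V
    hsv=cv2.cvtColor(im,cv2.COLOR_BGR2HSV);m=cv2.inRange(hsv,(5,150,60),(20,255,255))>0
    P=cloud("wrist",m,d,cal);P=P[(P[:,2]>.03)&(P[:,2]<.12)&(P[:,1]>-.03)&(P[:,1]<.07)&(P[:,0]<.65)]
    q=np.c_[(P-M)@a,(P-M)@l,(P-M)@u]
    for t in np.arange(-.012,.075,.006):
        k=q[abs(q[:,0]-t)<.003]
        if len(k)>8:
            c=k[np.argsort(-k[:,2])[:max(3,len(k)//20)]]
            print(n,round(t,3),len(k),"lat",np.percentile(k[:,1],[1,50,99]).round(4),"mid",np.mean(np.percentile(k[:,1],[1,99])).round(4),"top",np.percentile(k[:,2],98).round(4))
```

```text
u [ 0.564 -0.104  0.819]
w2 -0.006 186 lat [-0.0154 -0.0005  0.0143] mid -0.0005 top 0.0132
w2 0.0 326 lat [-0.0141  0.0006  0.0114] mid -0.0014 top 0.0128
w2 0.006 163 lat [-0.0128 -0.0063  0.0092] mid -0.0018 top 0.0108
w2 0.012 181 lat [-0.0127 -0.0061  0.0089] mid -0.0019 top 0.0104
w2 0.018 177 lat [-0.0124 -0.0059  0.0093] mid -0.0015 top 0.0104
w2 0.024 169 lat [-0.0124 -0.0063  0.0089] mid -0.0018 top 0.0106
w2 0.03 163 lat [-0.0121 -0.0063  0.0076] mid -0.0023 top 0.0103
w2 0.036 150 lat [-0.0123 -0.006   0.0065] mid -0.0029 top 0.0106
w2 0.042 138 lat [-0.0117 -0.0047  0.0068] mid -0.0024 top 0.0106
w2 0.048 101 lat [-0.0098 -0.0025  0.0088] mid -0.0005 top 0.0104
w2 0.054 89 lat [-0.0072 -0.0019  0.008 ] mid 0.0004 top 0.0107
w2 0.06 99 lat [-0.0086 -0.0018  0.0096] mid 0.0005 top 0.0103
w2 0.066 109 lat [-0.0096 -0.003   0.0093] mid -0.0002 top 0.0102
w2 0.072 104 lat [-0.0095 -0.0023  0.0087] mid -0.0004 top 0.0101
w3 -0.006 360 lat [-0.0148  0.0011  0.0156] mid 0.0004 top 0.0131
w3 0.0 403 lat [-0.0131  0.0006  0.0114] mid -0.0008 top 0.0129
w3 0.006 279 lat [-0.0122 -0.0003  0.0089] mid -0.0016 top 0.0105
w3 0.012 186 lat [-0.0123 -0.0039  0.0088] mid -0.0018 top 0.0104
w3 0.018 192 lat [-0.0119 -0.0038  0.0082] mid -0.0018 top 0.0103
w3 0.024 177 lat [-0.0117 -0.0037  0.0081] mid -0.0018 top 0.0103
w3 0.03 172 lat [-0.012  -0.0035  0.008 ] mid -0.002 top 0.0104
w3 0.036 166 lat [-0.0118 -0.0035  0.0086] mid -0.0016 top 0.0104
w3 0.042 165 lat [-0.0114 -0.0037  0.0081] mid -0.0017 top 0.0106
w3 0.048 149 lat [-0.0114 -0.0037  0.0068] mid -0.0023 top 0.0102
w3 0.054 134 lat [-0.0111 -0.0042  0.0053] mid -0.0029 top 0.0103
w3 0.06 126 lat [-0.0102 -0.0019  0.0077] mid -0.0013 top 0.0101
w3 0.066 102 lat [-0.0065 -0.0001  0.0085] mid 0.001 top 0.0105
w3 0.072 113 lat [-0.0077 -0.0007  0.0088] mid 0.0006 top 0.0105
```

The tube is consistent: its outside top stays at 10.4 mm the whole way along, so the slope and yaw are right. The axis sits about 1.7 mm below my first guess. Next is the pre-insert pose and the clearance beside it.

```bash
cat >> h.py <<'E'
YAW=-.182;A=np.array([np.cos(YAW)*.8192,np.sin(YAW)*.8192,-.5736]);L=np.array([-np.sin(YAW),np.cos(YAW),0]);U=np.cross(A,L)
MOUTH=np.array([.5389,.0209,.09])-.0003*L-.0017*U-.004*A
GR=np.array([.0393,0.,-.0175])          # rod origin in tool frame
RT=pose(YAW,.6109,[0,0,0])[0]
def insert(s):                            # tool pose with the collar face s before the mouth
    return RT,MOUTH-s*A-RT.apply(GR)
def where(gr=None):
    s=bot.read_state();R=Ro.from_rotvec(s["tcp_rot"]);o=s["tool_pos"]+R.apply(GR if gr is None else gr)-MOUTH;x=R.apply([1,0,0])
    print("collar s,l,u mm",np.round([-o@A*1e3,o@L*1e3,o@U*1e3],2),"dir l,u mrad",np.round([x@L*1e3,x@U*1e3],1),"F along a,l,u",np.round([s["wrist_force"]@A,s["wrist_force"]@L,s["wrist_force"]@U],1),"M",s["torque"].round(2),"w",round(s["width"],3),"t",round(s["time"],2))
E
python3 - <<'E'
from h import *
print(MOUTH.round(4),insert(.11)[1].round(4))
delta(*insert(.11));where();delta(*insert(.0))
for n in("w2","w3"):
    z=np.load(f"pics/{n}.npz");d=z["d"].copy();cal=dict(bot.get_calibration("wrist"));cal["view"]=z["V"]
    W=cloud("wrist",d>0,d,cal)
    q=W[(W[:,1]>.06)&(W[:,1]<.14)&(W[:,0]>.38)&(W[:,0]<.7)&(W[:,2]>.03)&(W[:,2]<.3)]
    if len(q):print(n,len(q),q.min(0).round(3),q.max(0).round(3))
E
```

```text
[0.5347 0.0214 0.0909] [0.4045 0.0453 0.1622]
d [-0.0546 -0.1114  0.0758] a [  1.  -35.1   3.2] t 6.45
collar s,l,u mm [ 121.05 -105.87  116.45] dir l,u mrad [ 57.5 574.2] F along a,l,u [ 0.  -0.6 -1.3] M [ 0.03 -0.   -0.01] w 0.129 t 6.45
d [ 0.0352 -0.1062  0.1391] a [  1.  -35.1   3.2] t 6.45
w2 754 [0.495 0.061 0.03 ] [0.695 0.14  0.048]
w3 1862 [0.495 0.123 0.03 ] [0.659 0.14  0.059]
```

```bash
python3 -m inch '[{"dx":-0.02,"dy":-0.03,"dz":0,"ax":0.2,"ay":-8,"az":0.8,"fingers":-1},{"dx":-0.04,"dy":-0.07,"dz":0,"ax":0.5,"ay":-17,"az":1.6,"fingers":-1},{"dx":-0.055,"dy":-0.1,"dz":0.01,"ax":0.8,"ay":-26,"az":2.4,"fingers":-1},{"dx":-0.055,"dy":-0.111,"dz":0.03,"ax":1,"ay":-35,"az":3.2,"fingers":-1},{"dx":-0.055,"dy":-0.111,"dz":0.055,"ax":1,"ay":-35.1,"az":3.2,"fingers":-1},{"dx":-0.0546,"dy":-0.1114,"dz":0.0758,"ax":1,"ay":-35.1,"az":3.2,"fingers":-1},{"dx":-0.0546,"dy":-0.1114,"dz":0.0758,"ax":1,"ay":-35.1,"az":3.2,"fingers":-1},{"dx":-0.0546,"dy":-0.1114,"dz":0.0758,"ax":1,"ay":-35.1,"az":3.2,"fingers":-1}]' 60
python3 - <<'E'
from h import *
where();delta(*insert(.11));delta(*insert(.06))
im,d=bot.read_camera("side");cv2.imwrite("pics/s4.png",cv2.resize(im[150:270,240:400],None,fx=5,fy=5,interpolation=cv2.INTER_CUBIC))
im2,d=bot.read_camera("wrist");cv2.imwrite("pics/w4.png",im2)
E
```

```text
time: 7.45
tool_pos: [0.405, 0.0451, 0.1633]
tcp_rot: [-2.933, 0.268, 0.922]
wrist_force: [0.3, 0.1, -0.4]
width: 0.13
collar s,l,u mm [110.27  -0.19   1.27] dir l,u mrad [-0.3  1.8] F along a,l,u [ 0.4  0.1 -0.2] M [-0.03 -0.42  0.01] w 0.13 t 7.45
d [ 0.0002 -0.0002  0.0012] a [-0.04 -0.11 -0.02] t 7.45
d [ 0.0502 -0.0002  0.0013] a [-0.04 -0.11 -0.02] t 7.45
```

View pics/w4.png

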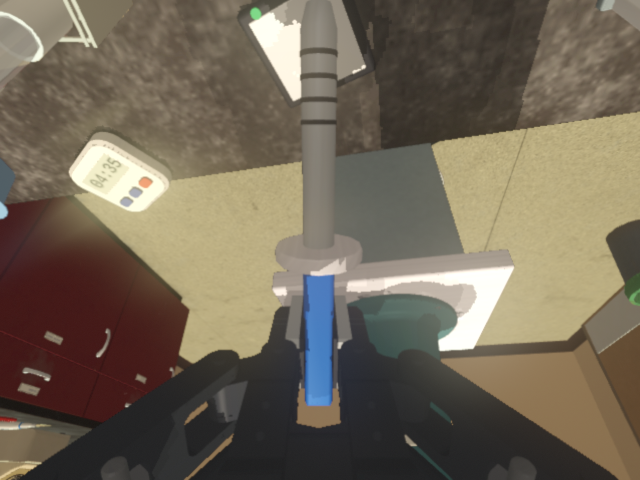

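The camera no longer sees the tube, only the rod, still straight with its collar at (318,255). I'll feed the tip into the flare gently and watch the forces.

```bash
python3 -m inch '[{"dx":0.015,"dy":-0.0002,"dz":0.0012,"ax":0,"ay":-0.1,"az":0,"fingers":-1},{"dx":0.03,"dy":-0.0002,"dz":0.0013,"ax":0,"ay":-0.1,"az":0,"fingers":-1},{"dx":0.04,"dy":-0.0002,"dz":0.0013,"ax":0,"ay":-0.1,"az":0,"fingers":-1},{"dx":0.05,"dy":-0.0002,"dz":0.0013,"ax":0,"ay":-0.1,"az":0,"fingers":-1},{"dx":0.05,"dy":-0.0002,"dz":0.0013,"ax":0,"ay":-0.1,"az":0,"fingers":-1}]' 60
python3 - <<'E'
from h import *
where();delta(*insert(.06));delta(*insert(.03))
im,d=bot.read_camera("side");cv2.imwrite("pics/s5.png",cv2.resize(im[150:270,240:400],None,fx=5,fy=5,interpolation=cv2.INTER_CUBIC))
E
```

```text
time: 8.18
tool_pos: [0.4453, 0.038, 0.1333]
tcp_rot: [-2.932, 0.268, 0.924]
wrist_force: [-0.4, 0.0, -1.6]
width: 0.127
collar s,l,u mm [59.47  0.19  0.14] dir l,u mrad [-0.2  0.3] F along a,l,u [ 0.6 -0.  -1.5] M [-0.04 -0.4  -0.01] w 0.127 t 8.18
d [-0.0005  0.0002  0.0001] a [-0.04 -0.02 -0.01] t 8.18
d [0.0295 0.0002 0.0001] a [-0.04 -0.02 -0.01] t 8.18
```

View pics/s5.png

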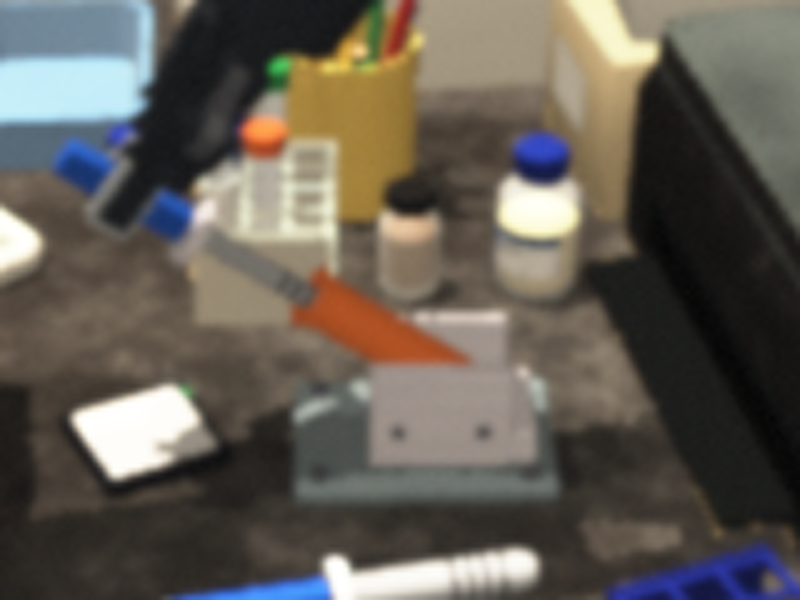

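The tip is inside the mouth at about (310,292) in the crop, the rod is in line with the tube, and there is no contact force. I'll go deeper.

```bash
python3 -m inch '[{"dx":0.008,"dy":0.0002,"dz":0,"ax":0,"ay":0,"az":0,"fingers":-1},{"dx":0.016,"dy":0.0002,"dz":0,"ax":0,"ay":0,"az":0,"fingers":-1},{"dx":0.023,"dy":0.0002,"dz":0,"ax":0,"ay":0,"az":0,"fingers":-1},{"dx":0.0295,"dy":0.0002,"dz":0,"ax":0,"ay":0,"az":0,"fingers":-1},{"dx":0.0295,"dy":0.0002,"dz":0,"ax":0,"ay":0,"az":0,"fingers":-1}]' 60
python3 -c "
from h import *
where();delta(*insert(.01));delta(*insert(0))"
```

```text
time: 8.85
tool_pos: [0.4693, 0.0335, 0.1163]
tcp_rot: [-2.933, 0.268, 0.923]
wrist_force: [0.4, 0.7, -2.1]
width: 0.124
collar s,l,u mm [29.78  0.08  0.19] dir l,u mrad [-0.1  0.7] F along a,l,u [ 1.4  0.7 -1.5] M [ 0.11 -0.49 -0.04] w 0.124 t 8.85
d [0.0198 0.0001 0.0002] a [-0.05 -0.04 -0.01] t 8.85
d [0.0298 0.0001 0.0002] a [-0.05 -0.04 -0.01] t 8.85
```

```bash
python3 -m inch '[{"dx":0.007,"dy":0.0001,"dz":0,"ax":0,"ay":0,"az":0,"fingers":-1},{"dx":0.014,"dy":0.0001,"dz":0,"ax":0,"ay":0,"az":0,"fingers":-1},{"dx":0.02,"dy":0.0001,"dz":0,"ax":0,"ay":0,"az":0,"fingers":-1},{"dx":0.023,"dy":0.0001,"dz":0,"ax":0,"ay":0,"az":0,"fingers":-1},{"dx":0.023,"dy":0.0001,"dz":0,"ax":0,"ay":0,"az":0,"fingers":-1}]' 60
python3 -c "
from h import *
where()"
```

```text
time: 9.48
tool_pos: [0.4882, 0.03, 0.1028]
tcp_rot: [-2.933, 0.268, 0.922]
wrist_force: [0.2, 1.3, -3.2]
width: 0.127
collar s,l,u mm [6.23 0.06 0.18] dir l,u mrad [-0.1  1.3] F along a,l,u [ 1.8  1.3 -2.6] M [ 0.22 -0.54 -0.07] w 0.127 t 9.47
```

Still no stop. I'll go on in 1.5–2 mm steps until the collar seats, which will show as a force back along the axis.

```bash
python3 -m inch '[{"dx":0.002,"dy":0,"dz":0,"ax":0,"ay":0,"az":0,"fingers":-1},{"dx":0.004,"dy":0,"dz":0,"ax":0,"ay":0,"az":0,"fingers":-1},{"dx":0.005,"dy":0,"dz":0,"ax":0,"ay":0,"az":0,"fingers":-1},{"dx":0.005,"dy":0,"dz":0,"ax":0,"ay":0,"az":0,"fingers":-1}]' 60
python3 -c "
from h import *
where()"
python3 -m inch '[{"dx":0.0015,"dy":0,"dz":0,"ax":0,"ay":0,"az":0,"fingers":-1},{"dx":0.003,"dy":0,"dz":0,"ax":0,"ay":0,"az":0,"fingers":-1},{"dx":0.003,"dy":0,"dz":0,"ax":0,"ay":0,"az":0,"fingers":-1}]' 60
python3 -c "
from h import *
where()"
```

```text
time: 9.98
tool_pos: [0.4923, 0.0293, 0.0999]
tcp_rot: [-2.933, 0.268, 0.922]
wrist_force: [-0.3, 2.9, -0.6]
width: 0.13
collar s,l,u mm [1.17 0.06 0.19] dir l,u mrad [-0.1  1.4] F along a,l,u [-0.3  2.8 -0.9] M [ 0.25 -0.27 -0.08] w 0.13 t 9.97
time: 10.35
tool_pos: [0.4931, 0.0292, 0.0993]
tcp_rot: [-2.93, 0.268, 0.929]
wrist_force: [-6.1, 2.3, 5.8]
width: 0.128
collar s,l,u mm [0.13 0.11 0.01] dir l,u mrad [ 0.  -3.3] F along a,l,u [-8.6  1.1  1.1] M [ 0.43  0.82 -0.12] w 0.128 t 10.35
```

```bash
python3 -m inch '[{"dx":0.0015,"dy":0,"dz":0,"ax":0,"ay":0,"az":0,"fingers":-1},{"dx":0.003,"dy":0,"dz":0,"ax":0,"ay":0,"az":0,"fingers":-1},{"dx":0.003,"dy":0,"dz":0,"ax":0,"ay":0,"az":0,"fingers":-1}]' 80
python3 - <<'E'
from h import *
where()
im,d=bot.read_camera("side");cv2.imwrite("pics/s6.png",cv2.resize(im[170:250,270:380],None,fx=7,fy=7,interpolation=cv2.INTER_CUBIC))
E
```

```text
time: 10.72
tool_pos: [0.4931, 0.0291, 0.0995]
tcp_rot: [-2.927, 0.267, 0.939]
wrist_force: [-8.7, 3.1, 10.2]
width: 0.122
collar s,l,u mm [ 0.08  0.1  -0.17] dir l,u mrad [  0.2 -10.2] F along a,l,u [-13.4   1.5   3.1] M [ 0.47  1.33 -0.13] w 0.122 t 10.72
```

View pics/s6.png

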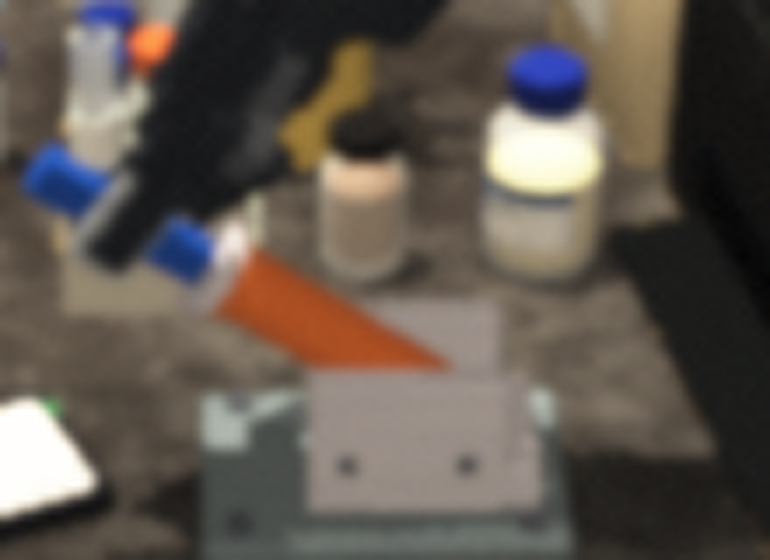

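The collar lies on the orange rim at about (225,268) in the crop with no visible gap. It stops dead at 13 N along the axis, so it is seated. Now I'll draw it straight out.

```bash
python3 -c "
from h import *
for s in(.01,.05,.13):delta(*insert(s))"
```

```text
d [-0.0097  0.0001  0.0003] a [-0.04  0.58  0.01] t 10.78
d [-0.0497  0.0001  0.0007] a [-0.04  0.58  0.01] t 10.78
d [-1.297e-01  1.000e-04  1.600e-03] a [-0.04  0.58  0.01] t 10.78
```

```bash
python3 -m inch '[{"dx":-0.003,"dy":0,"dz":0.0002,"ax":0,"ay":0.5,"az":0,"fingers":-1},{"dx":-0.012,"dy":0,"dz":0.0003,"ax":0,"ay":0.58,"az":0,"fingers":-1},{"dx":-0.025,"dy":0,"dz":0.0004,"ax":0,"ay":0.58,"az":0,"fingers":-1},{"dx":-0.04,"dy":0,"dz":0.0006,"ax":0,"ay":0.58,"az":0,"fingers":-1},{"dx":-0.06,"dy":0,"dz":0.0008,"ax":0,"ay":0.58,"az":0,"fingers":-1},{"dx":-0.085,"dy":0,"dz":0.001,"ax":0,"ay":0.58,"az":0,"fingers":-1},{"dx":-0.11,"dy":0,"dz":0.0014,"ax":0,"ay":0.58,"az":0,"fingers":-1},{"dx":-0.13,"dy":0,"dz":0.0016,"ax":0,"ay":0.58,"az":0,"fingers":-1},{"dx":-0.13,"dy":0,"dz":0.0016,"ax":0,"ay":0.58,"az":0,"fingers":-1}]' 60
python3 - <<'E'
from h import *
where()
yaw=np.radians(70);R,_=pose(yaw,0,[0,0,0]);tip=np.array([.456,.0407,.22])
delta(R,tip-R.apply([.1193,0,-.0175]));print((tip-R.apply([.1193,0,-.0175])).round(3))
R,_=pose(YAW,0,[0,0,0]);delta(R,[.43,-.03,.25])
E
```

```text
time: 11.9
tool_pos: [0.3871, 0.0483, 0.1749]
tcp_rot: [-2.934, 0.267, 0.923]
wrist_force: [1.4, -0.1, -2.8]
width: 0.121
collar s,l,u mm [131.74  -0.21   0.32] dir l,u mrad [0.3 1.4] F along a,l,u [ 2.7  0.1 -1.5] M [-0.11 -0.34  0.01] w 0.121 t 11.9
d [ 0.0245  0.1127 -0.0509] a [-24.46  28.92 -77.73] t 11.9
[ 0.415 -0.071  0.202]
d [ 0.0032  0.0692 -0.0939] a [-1.000e-02  3.492e+01  2.000e-02] t 11.9
```

The rod is out, with its tip 50 mm clear of the mouth. I'll level it and raise it first.

```bash
python3 -m inch '[{"dx":0,"dy":0.01,"dz":-0.03,"ax":0,"ay":8,"az":0,"fingers":-1},{"dx":0,"dy":0.03,"dz":-0.06,"ax":0,"ay":17,"az":0,"fingers":-1},{"dx":0.003,"dy":0.055,"dz":-0.085,"ax":0,"ay":26,"az":0,"fingers":-1},{"dx":0.003,"dy":0.069,"dz":-0.094,"ax":0,"ay":34.9,"az":0,"fingers":-1},{"dx":0.003,"dy":0.069,"dz":-0.094,"ax":0,"ay":34.9,"az":0,"fingers":-1}]' 60
python3 - <<'E'
from h import *
yaw=np.radians(70);R,_=pose(yaw,0,[0,0,0]);tip=np.array([.456,.0407,.16])
delta(R,tip-R.apply([.1193,0,-.0175]))
E
```

```text
time: 12.52
tool_pos: [0.4287, -0.0303, 0.2514]
tcp_rot: [3.128, -0.287, 0.004]
wrist_force: [0.1, 1.2, -1.0]
width: 0.117
d [-0.0061  0.0428  0.1089] a [  0.09  -0.11 -80.5 ] t 12.53
```

```bash
python3 -m inch '[{"dx":-0.001,"dy":0.01,"dz":0,"ax":0,"ay":0,"az":-10,"fingers":-1},{"dx":-0.002,"dy":0.02,"dz":0,"ax":0,"ay":0,"az":-20,"fingers":-1},{"dx":-0.003,"dy":0.03,"dz":0,"ax":0,"ay":0,"az":-30,"fingers":-1},{"dx":-0.004,"dy":0.04,"dz":0,"ax":0,"ay":0,"az":-40,"fingers":-1},{"dx":-0.006,"dy":0.043,"dz":0.01,"ax":0,"ay":0,"az":-50,"fingers":-1},{"dx":-0.006,"dy":0.043,"dz":0.03,"ax":0,"ay":0,"az":-60,"fingers":-1},{"dx":-0.006,"dy":0.043,"dz":0.06,"ax":0,"ay":0,"az":-70,"fingers":-1},{"dx":-0.006,"dy":0.043,"dz":0.09,"ax":0,"ay":0,"az":-80,"fingers":-1},{"dx":-0.006,"dy":0.043,"dz":0.109,"ax":0,"ay":0,"az":-80.5,"fingers":-1},{"dx":-0.006,"dy":0.043,"dz":0.109,"ax":0,"ay":0,"az":-80.5,"fingers":-1},{"dx":-0.006,"dy":0.043,"dz":0.109,"ax":0,"ay":0,"az":-80.5,"fingers":-1}]' 60
cat > tip.py <<'E'
from h import *
import sys
s=bot.read_state();R0=Ro.from_rotvec(s["tcp_rot"]);p0=s["tool_pos"];cal=bot.get_calibration("wrist");im,d=bot.read_camera("wrist")
W=cloud("wrist",d>0,d,cal);T=R0.inv().apply(W-p0)
T=T[(abs(T[:,1])<.02)&(T[:,2]<0)&(T[:,2]>-.04)&(T[:,0]>-.04)]
for x0 in(.015,.025,.055,.07,.085,.1):
    k=T[abs(T[:,0]-x0)<.004];print(x0,len(k),"y",np.percentile(k[:,1],[3,97]).mean().round(4),"ztop",np.percentile(k[:,2],5).round(4))
tip=np.array([T[:,0].max(),0,-.0175]);wt=p0+R0.apply(tip);print("tip tool",tip.round(4),"world",wt.round(4),"rod dir",R0.apply([1,0,0]).round(4),"w",s["width"],"vel",abs(np.array(s["joint_vel"])).max())
hsv=cv2.cvtColor(im,cv2.COLOR_BGR2HSV);m2=cv2.inRange(hsv,(0,0,170),(180,60,255))>0;p=cloud("wrist",m2,d,cal)
p=p[(abs(p[:,2]-.01)<.005)&(abs(p[:,0]-.457)<.045)&(abs(p[:,1]-.04)<.045)]
if len(p)>50:
    rc=cv2.minAreaRect(np.float32(p[:,:2]*1000));print("plate",len(p),np.round(rc[0],1),np.round(rc[1],1),p[:,2].mean().round(4))
R,_=pose(np.radians(70),0,[0,0,0]);delta(R,np.array([.456,.0407,.11])-R.apply(tip))
E
python3 tip.py
```

```text
time: 13.9
tool_pos: [0.4157, -0.0715, 0.1425]
tcp_rot: [2.573, 1.802, 0.001]
wrist_force: [0.2, -0.7, -1.2]
width: 0.122
0.015 707 y -0.0002 ztop -0.0391
0.025 593 y -0.0001 ztop -0.0256
0.055 688 y -0.0001 ztop -0.023
0.07 782 y -0.0001 ztop -0.023
0.085 902 y -0.0001 ztop -0.0231
0.1 1024 y -0.0001 ztop -0.0231
tip tool [ 0.1192  0.     -0.0175] world [0.4564 0.0405 0.16  ] rod dir [3.420e-01 9.397e-01 2.000e-04] w 0.12244534600055287 vel 0.02122142627129732
plate 2712 [456.2  40.5] [54.8 54.5] 0.0103
d [ 0.     -0.001   0.0505] a [ 0.14 -0.02  0.  ] t 13.95
```

```bash
python3 -m inch '[{"dx":0,"dy":-0.0003,"dz":0.02,"ax":0.1,"ay":0,"az":0,"fingers":-1},{"dx":0,"dy":-0.0003,"dz":0.038,"ax":0.1,"ay":0,"az":0,"fingers":-1},{"dx":0,"dy":-0.0003,"dz":0.0505,"ax":0.1,"ay":0,"az":0,"fingers":-1},{"dx":0,"dy":-0.0003,"dz":0.0505,"ax":0.1,"ay":0,"az":0,"fingers":-1},{"dx":0,"dy":-0.0003,"dz":0.0505,"ax":0.1,"ay":0,"az":0,"fingers":-1},{"dx":0,"dy":-0.0003,"dz":0.0505,"ax":0.1,"ay":0,"az":0,"fingers":-1},{"dx":0,"dy":-0.0003,"dz":0.0505,"ax":0.1,"ay":0,"az":0,"fingers":-1},{"dx":0,"dy":-0.0003,"dz":0.0505,"ax":0.1,"ay":0,"az":0,"fingers":-1}]' 60
python3 tip.py
python3 - <<'E'
from h import *
im,d=bot.read_camera("side");cv2.imwrite("pics/s7.png",cv2.resize(im[160:360,200:440],None,fx=3,fy=3,interpolation=cv2.INTER_CUBIC))
E
```

```text
time: 14.95
tool_pos: [0.4161, -0.0716, 0.0928]
tcp_rot: [2.573, 1.801, 0.002]
wrist_force: [-0.2, -0.8, -1.2]
width: 0.123
0.015 740 y 0.0 ztop -0.0385
0.025 597 y -0.0001 ztop -0.0255
0.055 691 y -0.0001 ztop -0.023
0.07 784 y -0.0001 ztop -0.0229
0.085 903 y -0.0001 ztop -0.023
0.1 1028 y -0.0001 ztop -0.023
tip tool [ 0.1191  0.     -0.0175] world [0.4568 0.0403 0.1104] rod dir [3.421e-01 9.397e-01 5.000e-04] w 0.12255180524227385 vel 0.003010175271449516
plate 5188 [456.2  40.6] [54.7 54.7] 0.0104
d [ 0.0001 -0.0008  0.0002] a [ 0.06 -0.03 -0.  ] t 15.0
```

View pics/s7.png

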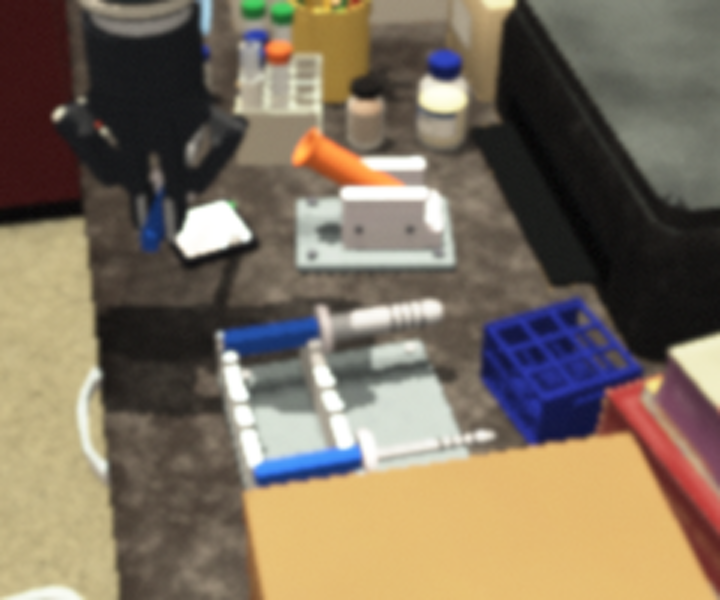

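The other two rods lie untouched at about (330,325) and (370,450) in the crop. The middle place is empty and the arm holds the rod over the plate. The tip measures 100 mm above the plate middle, within 1 mm sideways, level and steady, so I'll hand in the job.

```bash
python3 -c "
from workcell import bot
print(bot.finish_job())"
```

```text
the job is handed in; nothing more can be done
None
```

The job was handed in at about 15 s, with the middle rod still in the gripper over the reading plate. `finish_job` gives no verdict.

- **Rod choice:** The rod in the centre place was the middle one. Measured shaft widths were about 17, 10.5 and 6 mm.
- **Insertion:** I slid it down the tube until it stopped dead at about 13 N. The side picture showed the collar on the rim with no visible gap. I then drew it straight out.
- **Final pose:** The rod is level to under 1 mrad. Its tip is at (0.4568, 0.0403, 0.1104) m and the plate middle at (0.4562, 0.0406, 0.010) m. That puts it 100 mm above the middle and within 1 mm sideways, with the arm still and the grip unchanged.
- **Bystanders:** The thick and thin rods lay undisturbed in the rack in the last picture. Nothing else in view looked moved, but the lab timer and the white vial were not in that crop.

**Disagreements along the way:**
- The first move was refused because some keys were missing; the arm did not move.
- An angle-convention slip in my helper gave a 2.5° yaw error, which I corrected before grasping.
- The first tube fit gave the wrong yaw because I assumed one radius for the flared tube. The refit agreed with the stand's base plate.
- Taking the base plate's middle as the stand's origin put the mouth a few millimetres off. The seating contact then agreed with my corrected mouth position to within 1 mm.

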